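# Back the specimen carriage off the microtome blade

## Robot

A 7-joint arm with a two-finger parallel gripper is mounted at the origin on the work surface. World frame = base frame: x ahead of the robot, y to its left, z up, the work surface at z = 0. Lengths are in m, angles in rad, forces in N, time in s.
With the tool pointing down it reaches from about 0.4 to 0.875 m from the base axis. Payload 19.3 kg.
Tool frame: the origin (TCP) lies at the very end of the fingers, on their centre line; the grasp point (between the pads) lies 19 mm behind it; z points along the fingers, y is the line along which they close (so a half turn about z gives the same grasp; the last joint's range is limited). The gripper opens to 85 mm and grips with 20 to 120 N. Pads are 22 mm wide; open, the fingers measure 114 mm over their backs; the gripper's body (76 mm by 85 mm) begins 54 mm behind the grasp point. The pads swing forward as they close: fully open they stand 13 mm farther back than shut.
Start: joints at [1.114, 0.521, -0.036, 1.599, 0.021, 1.021, -0.113], TCP at [0.236, -0.579, 0.231] pointing down, gripper open.
Joint ranges: [-2.91, 2.91], [-0.3, 2.13], [-1.5, 1.42], [0.17, 2.43], [-1.26, 4.41], [0.16, 1.93], [-2.52, 2.52]. Speed limits (rad/s): [1.89, 1.89, 2.39, 2.39, 3.01, 3.01, 3.01].

## Interface

Orientations are given as a rotation vector (axis times angle).
In Python, from station import ctrl gives the robot as it stands. The module is installed in compiled form; this text tells all that it offers. Calls block until the motion is done:
- ctrl.move_ptp(position, orientation): joint-space move of the TCP to a pose.
- ctrl.move_l(position, orientation=None, feed=0.15, until_force=None): straight line of the TCP; orientation=None keeps the orientation; feed is the mean speed in m/s. With until_force (N) it stops when the force on the tool has changed by that much, and returns True; else False.
- ctrl.move_joints(angles): joint-space move.
- ctrl.gripper_open() and ctrl.grab(grasp_force=None): open the fingers fully, or close them until they stop; grasp_force is the grip in N (None keeps the last).
- ctrl.dwell(seconds).
- ctrl.ik(position, orientation): joint angles nearest the present ones, or None.
- ctrl.get_state(): the state.
- ctrl.camera(name): name is "scene" or "top" or "wrist"; returns the picture (480x640x3 uint8, blue, green, red); there is no depth.
- ctrl.get_calibration(name): a dict with "mtx" (3x3 intrinsics, pixels), "k1" (the pictures are not rectified: a ray, as slopes to the right and down, at radius r is drawn at 1 + k1 r^2 times it, then the intrinsics apply), "extrinsics" (4x4, takes a point from world to camera coordinates). Camera axes: x right, y up, looking along -z (the intrinsics and any distortion apply to the point x, -y, -z); pixel columns grow to the right and rows downward; lengths in m; the calibration is good to about 2 mm. A picture is of the moment at which its call begins: read the wrist's pose just before it. get_calibration takes no time and is no camera call; for the wrist camera it gives the pose at the moment of the call.
A pose or a line that the arm cannot do raises ctrl.Unreachable and nothing moves.
- ctrl.job_done(): hands the job in; it is judged then, once.
The state is a dict: "t": time; "q": joint angles; "qvel": joint speeds; "effort": joint torques, N m; "position": TCP position; "tool_rot": TCP orientation; "wrist_force": force on the tool from outside, world axes, zero at the start; "ft_torque": the same for the moment, N m; "finger_gap": opening from 0.0 (shut) to 1.0 (fully open); "finger_force": force on a finger pad.
Only numpy, scipy, OpenCV 4.12 (cv2) and the standard library are available. Lean on these libraries where they do the work, as an engineer would, in place of code of your own. Each camera call takes 0.05 s, during which the arm holds its last target. There are 200 camera calls.

## Task

Back the microtome's specimen carriage off the blade: tip the red holding pawl up off the toothed feed wheel so that it stays up by itself, push the wheel round backwards (counter-clockwise seen from above) by its black knob until the carriage's white pointer stands over the green plate, then tip the pawl back down onto the teeth so that the wheel is held there. Never feed the specimen forward up to the blade, and leave the spray bottle, the slide box and the brush where they are.

Things in the scene. Friction and masses are not known exactly. Their poses are not given: they have to be found in the camera images.
- machine: Microtome feed unit fixed to the bench: white housing 70 mm high, spanning x -150..170, y -120..205 mm from its origin, which lies on the bench under the wheel's axis; x away from the robot at yaw 0, y left. Wheel in the middle, pawl on the right, carriage track on the left (y 140). Only knob, pawl, specimen and blade cap (both 132 mm high, y 105..178) rise above 120 mm. All heights are above the bench.
- wheel_axis (a point): Centre of the ratchet wheel on its upper face, 90 mm above the bench. The wheel lies flat and turns about this vertical axis: dark disc of 158 mm diameter, rim with 18 steel saw teeth 8 mm high (tops at 98 mm), from radius 58 to 78 mm.
- knob_top (a point): Centre of the top (height 140 mm) of the black upright crank knob on the wheel: a plain post of 18 mm diameter, heights 90 to 140 mm, standing 40 mm from the wheel's axis. About 3 N sideways turns the wheel; friction makes it stay where it is left.
- wheel (a joint): Wheel angle in rad; grows counter-clockwise seen from above (backwards); 0 to 1 at the start, range -0.5 to 4.6. At value q the knob stands at q - 0.2 rad from the machine's x axis towards its y. With the pawl down a backward turn is blocked after at most one tooth (0.35 rad); forwards the teeth click past under it.
- carriage (a joint): Position of the specimen carriage in m: 0.020 m per rad of wheel (geared: carriage = 0.02 x wheel), 0 to 0.02 at the start, growing as it backs off from the blade (towards the machine's -x). At 0 the specimen's face is 10.5 mm from the blade's edge.
- pointer (a point): End of the white pointer, 4 mm wide, that sticks out of the carriage's left side over the black scale; 85 mm above the bench, at machine x = 72 mm minus the carriage value, y = 192 mm.
- plate: Green plate 14 (along the scale) x 20 x 7 mm, fixed on the housing under the pointer's path, at machine x 7 to 32 mm (varies), 20 to 65 mm from the pointer at the start. Origin at the centre of its underside, height 70 mm; axes as the machine's. The pointer is over it when their machine x agree within half its width.
- pawl_pin (a point): Centre of the pawl's horizontal pin (along machine y), 112 mm above the bench, at machine x = 60, y = -72 mm, between two grey cheeks (outer faces at y -89.5 and -54.5, tops at 120 mm).
- pawl_ball (a point): Centre of the black ball (22 mm diameter) on the pawl's upright red arm (14 mm wide, 9 mm thick), 52 mm from the pin: straight above the pin (height 164 mm) when the pawl is down; toppled away from the robot to machine x 112 mm, height 116 mm, when it is fully up.
- pawl_nose (a point): Centre of the pawl's steel nose pin (8 mm diameter, 16 mm wide), 58 mm from the pawl's pin, on a red arm 14 mm wide. Pawl down: in the teeth at machine x 5, y -72 mm, height 94 mm. Fully up: machine x 39 mm, height 166 mm, the nose arm standing nearly upright over the pin.
- pawl (a joint): Pawl angle in rad; a bell crank (0.15 kg) on a nearly free pin. 0 to 0.17: nose down in the teeth. 1.5: fully up (stop). Pushing the upright arm away from the robot (machine +x) lifts the nose; past 1.0 it topples by its weight and stays at 1.5. Pushing the standing nose arm back (machine -x) to below 0.8 lets it fall onto the teeth. Under 3 N.
- spray: Yellow trigger spray bottle, 72 mm diameter, 182 mm tall, standing to the right of the machine; a bystander. Origin under its centre.
- slidebox: Blue slide box 100 x 80 x 30 mm on the bench to the right of the machine; a bystander. Origin under its centre.
- brush: Flat brush with a wooden handle, about 200 mm long, lying on the bench to the left of the machine; a bystander. Origin under its middle, x along it.

How it is judged:
On the way, in this order (a step that is already met when the one before it is completed fails the run):
1. the pawl is tipped up off the teeth (value of joint pawl above 1.2 rad), for 0.2 s.
2. the pointer stands over the green plate (within 8 mm of its middle), the pawl still up (x of pointer in the frame of plate between -0.008 and 0.008 m and value of joint pawl above 1.2 rad and velocity of joint wheel between -0.05 and 0.05 rad/s), for 0.3 s.
At the end, for the whole second after the job is handed in: The pointer is within 8 mm of the middle of the green plate along the scale, the pawl is down on the teeth (joint below 0.25 rad), wheel and pawl are at rest (x of pointer in the frame of plate between -0.008 and 0.008 m and value of joint pawl below 0.25 rad and velocity of joint wheel between -0.05 and 0.05 rad/s and velocity of joint pawl between -0.1 and 0.1 rad/s); the robot touches nothing.
It fails at once if the specimen is fed forward to within about 4 mm of the blade (value of joint carriage below -0.006 m).
It fails at once if the spray bottle, the slide box or the brush is moved more than 25 mm, or the bottle tipped (distance of any of spray, slidebox, brush from where it was at the start of the episode above 0.025 m or angle between spray's own z axis and vertical above 0.4 rad).
It also fails if it takes over 58 s, if anything falls off the work surface, if the arm or the gripper's body presses on something with over 40 N, if the wrist force passes 120 N, or if a joint passes its speed limit or range.

## Working session

There is one attempt and no reset: what is moved stays moved. The work goes in short steps, each a Python script; the robot and the scene stay as the last script left them, time stands still between calls to the robot, and variables do not carry over. Pictures are saved under pics/ and viewed, at most 10 in all, crops included, and the job is handed in when it is done.

```bash
mkdir -p pics; ls; python3 - <<'E'
from station import ctrl
import cv2,numpy as np
s=ctrl.get_state();print(s['t'],s['position'],s['tool_rot'])
for n in("scene","top","wrist"):
    c=ctrl.get_calibration(n);print(n,c['mtx'].tolist(),c['k1'],np.round(c['extrinsics'],4).tolist())
    cv2.imwrite(f'pics/{n}0.png',ctrl.camera(n))
E
```

```text
pics
0.0 [ 0.23562222 -0.57854234  0.23074452] [-3.08199939e+00 -6.03604548e-01  4.66367672e-04]
scene [[535.8486904025939, 0.0, 308.8797885891196], [0.0, 535.8486904025939, 232.07267065378483], [0.0, 0.0, 1.0]] -0.10969850572067327 [[0.7541, 0.6567, 0.0108, -0.4358], [-0.5396, 0.6101, 0.5802, 0.1956], [0.3745, -0.4433, 0.8144, -1.5305], [0.0, 0.0, 0.0, 1.0]]
top [[441.68700131084984, 0.0, 320.260384483062], [0.0, 441.68700131084984, 241.6373552046466], [0.0, 0.0, 1.0]] 0.022090509575955646 [[-0.0051, -0.9999, -0.0135, 0.0759], [0.9863, -0.0072, 0.1646, -0.5618], [-0.1647, -0.0124, 0.9863, -0.8606], [0.0, 0.0, 0.0, 1.0]]
wrist [[370.2565585211852, 0.0, 313.9474849519331], [0.0, 370.2565585211852, 239.92471157599508], [0.0, 0.0, 1.0]] -0.057407020561917384 [[0.3783, -0.9257, -0.0019, -0.6239], [0.8874, 0.3632, -0.284, 0.0375], [0.2636, 0.1057, 0.9588, -0.3799], [0.0, 0.0, 0.0, 1.0]]
```

View pics/top0.png

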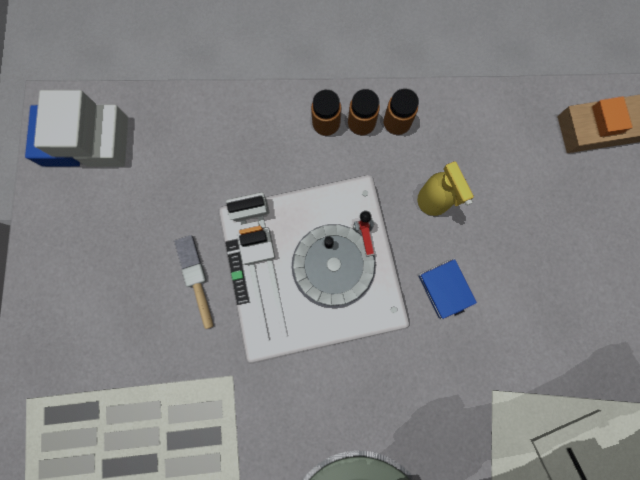

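View pics/scene0.png

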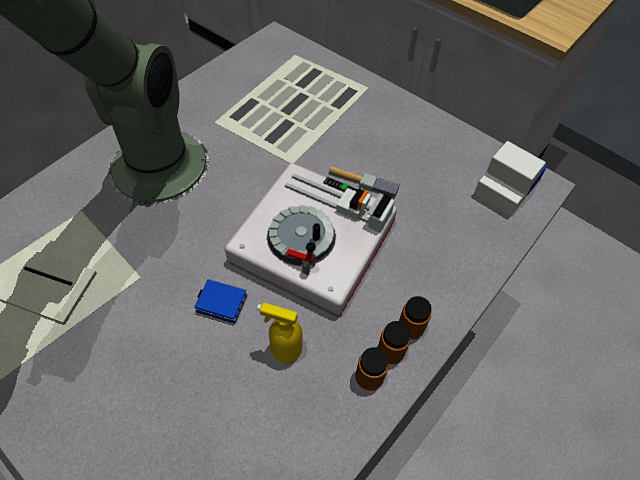

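The top view shows the wheel near (333,265), knob (328,242), ball (366,217) and green plate (237,275), with the housing yawed about 12°. The scene view shows knob (316,230), ball (310,247) and plate (345,187).

```bash
cat > h.py <<'E'
from station import ctrl
import cv2,numpy as np
from scipy.spatial.transform import Rotation as R
def und(cal,uv):
    return cv2.undistortPoints(np.array(uv,float).reshape(-1,1,2),cal['mtx'],np.array([cal['k1'],0,0,0.])).reshape(-1,2)
def rays(cal,uv):
    p=und(cal,uv);E=cal['extrinsics'];d=np.c_[p[:,0],-p[:,1],-np.ones(len(p))]@E[:3,:3]
    return -E[:3,:3].T@E[:3,3],d
def plane(cal,uv,z):
    o,d=rays(cal,uv);return o+d*((z-o[2])/d[:,2])[:,None]
def tri(obs): # [(cal,uv),...] -> point, rms gap
    A=np.zeros((3,3));b=np.zeros(3);L=[]
    for c,uv in obs:
        o,d=rays(c,uv);d=d[0]/np.linalg.norm(d[0]);P=np.eye(3)-np.outer(d,d);A+=P;b+=P@o;L.append((P,o))
    x=np.linalg.solve(A,b);return x,max(np.linalg.norm(P@(x-o)) for P,o in L)
def blobs(m,roi,amin=8):
    x0,y0,x1,y1=roi;n,_,st,ce=cv2.connectedComponentsWithStats(m[y0:y1,x0:x1].astype(np.uint8))
    return [(st[i,4],np.round(ce[i]+[x0,y0],1).tolist(),(st[i,:4]+[x0,y0,0,0]).tolist()) for i in range(1,n) if st[i,4]>=amin]
E
python3 - <<'E'
from h import *
T=cv2.imread('pics/top0.png');S=cv2.imread('pics/scene0.png')
for n,I,roi in(('top',T,(215,175,412,365)),('scene',S,(220,150,400,320))):
    hsv=cv2.cvtColor(I,cv2.COLOR_BGR2HSV)
    print(n,'black',[b for b in blobs(I.max(2)<50,roi,15)])
    print('green',blobs((hsv[...,0]>40)&(hsv[...,0]<85)&(hsv[...,1]>120),roi))
    print('red',blobs(((hsv[...,0]<6)|(hsv[...,0]>174))&(hsv[...,1]>150)&(hsv[...,2]>80),roi))
g=(T.min(2)>165).astype(np.uint8);m=np.zeros_like(g);m[170:370,210:415]=g[170:370,210:415]
cs=cv2.findContours(m,cv2.RETR_EXTERNAL,cv2.CHAIN_APPROX_NONE)[0];c=cv2.convexHull(max(cs,key=cv2.contourArea))
a=cv2.approxPolyDP(c,8,True).reshape(-1,2);print(a.tolist())
ct=ctrl.get_calibration('top');print(np.round(plane(ct,a,0.07),4).tolist())
v=np.hstack([cv2.resize(T[170:370,210:415],None,fx=3,fy=3)[:600,:]]);cv2.imwrite('pics/tc.png',v)
E
```

```text
top black [(np.int32(323), [245.2, 204.0], [227, 197, 37, 15]), (np.int32(94), [365.3, 217.1], [361, 212, 10, 11]), (np.int32(293), [253.0, 237.9], [240, 230, 27, 16]), (np.int32(83), [328.7, 242.1], [325, 237, 9, 11]), (np.int32(64), [231.6, 244.4], [226, 240, 12, 10]), (np.int32(95), [235.1, 261.6], [229, 253, 13, 18]), (np.int32(31), [239.6, 285.7], [235, 281, 10, 10])]
green [(np.int32(8), [240.8, 276.6], [238, 274, 5, 5])]
red [(np.int32(203), [366.3, 238.0], [359, 222, 14, 32])]
scene black [(np.int32(54), [345.8, 178.5], [329, 173, 35, 14]), (np.int32(48), [315.8, 186.8], [293, 177, 47, 21]), (np.int32(106), [333.8, 183.7], [324, 177, 21, 15]), (np.int32(52), [310.6, 196.8], [286, 186, 50, 22]), (np.int32(152), [355.4, 197.8], [348, 186, 16, 24]), (np.int32(275), [382.2, 201.6], [372, 187, 25, 31]), (np.int32(113), [315.9, 232.0], [311, 224, 9, 17]), (np.int32(453), [299.0, 256.2], [268, 231, 68, 44]), (np.int32(91), [310.3, 248.3], [306, 242, 10, 18]), (np.int32(93), [259.7, 277.3], [230, 262, 60, 31]), (np.int32(91), [318.5, 306.3], [291, 293, 51, 24])]
green [(np.int32(43), [343.9, 186.3], [340, 183, 9, 8])]
red [(np.int32(8), [386.0, 232.5], [384, 229, 5, 8]), (np.int32(105), [295.9, 253.7], [286, 249, 21, 10]), (np.int32(10), [311.8, 257.7], [311, 256, 3, 5]), (np.int32(8), [366.1, 267.5], [364, 264, 5, 8])]
[[369, 177], [406, 324], [249, 360], [238, 306], [270, 198]]
[[0.6919, -0.0284, 0.07], [0.3958, -0.0929, 0.07], [0.3295, 0.2099, 0.07], [0.4319, 0.2338, 0.07], [0.6494, 0.1741, 0.07]]
```

View pics/tc.png

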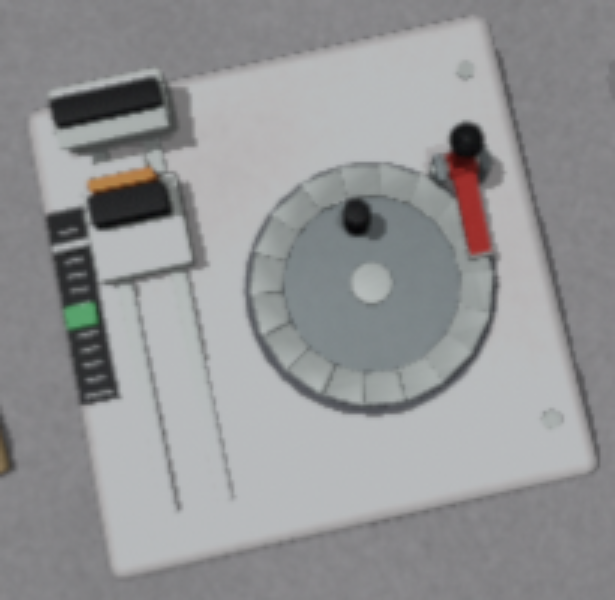

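The crop (3x, offset 210,170) shows the wheel hub at (333.7,264.3), knob top (328.7,241), ball (365.3,216.7) and plate (237,275.3). The pointer crosses the scale near (233.5,250) in full-image pixels.

```bash
python3 - <<'E'
from h import *
ct=ctrl.get_calibration('top');cs=ctrl.get_calibration('scene')
f=lambda a:np.round(a,4).tolist()
for n,a,b in(('ball',(365.3,216.7),(310.4,246.5)),('knob',(328.7,241),(316.2,226.5)),('plate',(237,275.3),(344,186.3))):
    x,e=tri([(ct,a),(cs,b)]);print(n,f(x),f(e))
P={n:plane(ct,[uv],z)[0] for n,uv,z in(('axis',(333.7,264.3),.093),('knob',(328.7,241),.14),('ball',(365.3,216.7),.164),('plate',(237,275.3),.077),('ptr',(233.5,250),.085))}
for k in P:print(k,f(P[k]))
d=P['ball']-P['axis'];print('yaw from ball',np.arctan2(d[1],d[0])-np.arctan2(-72,60))
d=P['plate']-P['axis'];
y=.2150;Rm=np.array([[np.cos(y),-np.sin(y)],[np.sin(y),np.cos(y)]])
for k in P:print(k,'machine',f((P[k]-P['axis'])[:2]@Rm))
# first move: hover for wrist view
c=ctrl.get_calibration('wrist');s=ctrl.get_state();E=c['extrinsics'];o=-E[:3,:3].T@E[:3,3]
Rt=R.from_rotvec(s['tool_rot']);print('cam in tool',Rt.inv().apply(o-s['position']),Rt.inv().apply(-E[2,:3]))
E
```

```text
ball [0.5878, -0.0098, 0.1653] 0.0006
knob [0.5489, 0.0561, 0.1364] 0.0006
plate [0.4917, 0.2363, 0.0763] 0.0002
axis [0.51, 0.0461, 0.093]
knob [0.5478, 0.0557, 0.14]
ball [0.5877, -0.0104, 0.164]
plate [0.4914, 0.236, 0.077]
ptr [0.5405, 0.2425, 0.085]
yaw from ball 0.24717619540787517
axis machine [0.0, 0.0]
knob machine [0.039, 0.0013]
ball machine [0.0638, -0.0718]
plate machine [0.0223, 0.1895]
ptr machine [0.0717, 0.1854]
cam in tool [ 0.07267747 -0.00034824 -0.14291722] [-2.83938061e-01 -5.05754060e-04  9.58842491e-01]
```

```bash
cat >> h.py <<'E'
def down(yaw): return (R.from_euler('z',yaw)*R.from_rotvec([np.pi,0,0])).as_rotvec()
E
python3 - <<'E'
from h import *
import pickle
ctrl.grab(20)
C=[]
for i,(x,y) in enumerate(((.50,.09),(.46,.05))):
    (ctrl.move_ptp if i==0 else ctrl.move_l)([x,y,.33],down(.215))
    ctrl.dwell(.2);C.append(ctrl.get_calibration('wrist'));I=ctrl.camera('wrist');cv2.imwrite(f'pics/w{i}.png',I)
pickle.dump(C,open('w.pkl','wb'));s=ctrl.get_state();print(s['t'],s['q'],s['finger_gap'])
A=cv2.imread('pics/w0.png');B=cv2.imread('pics/w1.png');cv2.imwrite('pics/w01.png',np.vstack([A,B])[:, :])
E
```

```text
4.5083 [ 0.31423483  0.19946785 -0.64064457  1.84859772  0.13051611  1.13574394
 -1.72720577] -0.004842987675123755
```

View pics/w0.png

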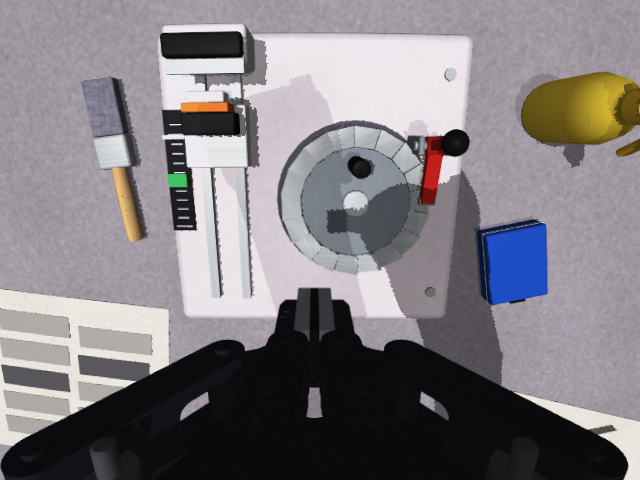

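View pics/w1.png

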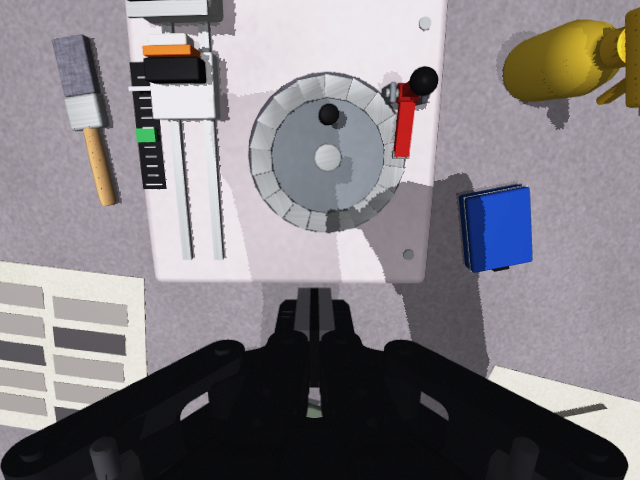

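The wrist views show:

| Feature | w0 | w1 |
|---|---|---|
| hub | (356,203) | (328,158) |
| knob top | (359,167) | (328,114) |
| ball | (456,143) | (424,81) |
| plate | (177,180.5) | (146,135) |
| pointer | ~(173,134) | ~(140,90) |

```bash
python3 - <<'E'
from h import *
import pickle
C=pickle.load(open('w.pkl','rb'));f=lambda a:np.round(a,4).tolist()
P={}
O=(('axis',(356,203),(328,158)),('knob',(359,167),(328,114)),('ball',(456,143),(424,81)),('plate',(177,180.5),(146,135)),('ptr',(173,134),(140,90)))
Z=dict(axis=.093,knob=.14,ball=.164,plate=.077,ptr=.085)
for n,a,b in O:
    x,e=tri([(C[0],a),(C[1],b)]);P[n]=(plane(C[0],[a],Z[n])[0]+plane(C[1],[b],Z[n])[0])/2
    print(n,'tri',f(x),f(e),'plane',f(P[n]))
e=plane(C[1],[(425,281),(447,5),(157,281)],.07);d=e[1]-e[0];g=e[2]-e[0];print('yaw',np.arctan2(d[1],d[0]),np.arctan2(-g[0],g[1]))
y=.215;Rm=np.array([[np.cos(y),-np.sin(y)],[np.sin(y),np.cos(y)]])
for k in P:print(k,'machine',f((P[k]-P['axis'])[:2]@Rm))
E
```

```text
axis tri [0.508, 0.0469, 0.0865] 0.0004 plane [0.5088, 0.0475, 0.093]
knob tri [0.548, 0.0578, 0.1235] 0.0 plane [0.5481, 0.0591, 0.14]
ball tri [0.5867, -0.0087, 0.1658] 0.0002 plane [0.5869, -0.0092, 0.164]
plate tri [0.4899, 0.2386, 0.0761] 0.0005 plane [0.4901, 0.2383, 0.077]
ptr tri [0.5346, 0.2564, 0.0582] 0.0012 plane [0.5357, 0.2454, 0.085]
yaw 0.2184558609906986 0.21841742468936345
axis machine [0.0, 0.0]
knob machine [0.0409, 0.0029]
ball machine [0.0643, -0.0721]
plate machine [0.0224, 0.1904]
ptr machine [0.0685, 0.1876]
```

```bash
cat >> h.py <<'E'
YAW=.217;AX=np.array([.509,.0468])
def mw(x,y,z):
    c,s=np.cos(YAW),np.sin(YAW);return [AX[0]+c*x-s*y,AX[1]+s*x+c*y,z]
E
python3 - <<'E'
from h import *
d=down(YAW)
ctrl.move_ptp(mw(.022,-.072,.25),d)
print(ctrl.move_l(mw(.022,-.072,.138),feed=.12,until_force=15))
print(ctrl.move_l(mw(.086,-.072,.138),feed=.07,until_force=25));s=ctrl.get_state();print(s['wrist_force'],s['position'],mw(.086,-.072,.138))
ctrl.dwell(.3);ctrl.move_l(mw(.086,-.072,.25),feed=.2)
ctrl.move_ptp([.46,.05,.33],d);cv2.imwrite('pics/w2.png',ctrl.camera('wrist'));print(ctrl.get_state()['t'])
E
```

```text
False
False
[-0.43026987  0.22217116 -1.27461188] [ 0.60822665 -0.00513015  0.13802931] [np.float64(0.6084847747513155), np.float64(-0.004995555723247433), 0.138]
9.0583
```

View pics/w2.png

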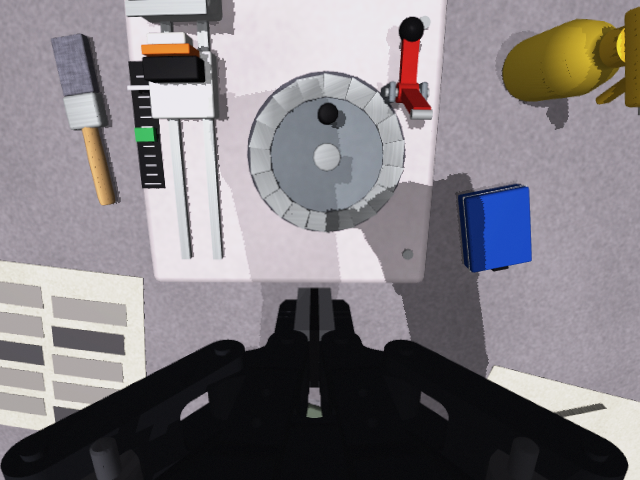

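The pawl is up and stays up: the ball is toppled at (412,29) and the nose arm stands at (420,105). The wheel is unchanged. Next I check that the arc can be reached.

```bash
cat >> h.py <<'E'
def arc(phi,off,z=.108,r=.040): return mw(r*np.cos(phi),r*np.sin(phi),z),down(YAW+phi+off)
E
python3 - <<'E'
from h import *
for off in(0,np.pi):
    for phi in(.4,1,1.6,2.285):
        q=ctrl.ik(*arc(phi,off));print(round(off,1),phi,None if q is None else np.round(q,2).tolist())
E
```

```text
0 0.4 [0.18, 0.62, -0.58, 1.89, 0.48, 0.77, -1.62]
0 1 [0.19, 0.62, -0.64, 1.93, 0.52, 0.76, -1.1]
0 1.6 [0.28, 0.62, -0.77, 1.99, 0.62, 0.78, -0.61]
0 2.285 [0.38, 0.63, -0.88, 2.04, 0.69, 0.79, 0.01]
3.1 0.4 [0.57, 0.94, -1.28, 1.87, 1.0, 1.16, 1.11]
3.1 1 [0.55, 0.92, -1.28, 1.91, 1.0, 1.14, 1.66]
3.1 1.6 [-0.83, 0.67, 0.78, 2.04, -0.72, 0.72, -2.49]
3.1 2.285 [-0.3, 0.49, 0.04, 2.08, -0.04, 0.58, -2.44]
```

```bash
python3 - <<'E'
from h import *
ctrl.gripper_open()
p,o=arc(.4,0,.25);ctrl.move_ptp(p,o)
if ctrl.move_l(arc(.4,0)[0],feed=.12,until_force=10): print('contact!',ctrl.get_state()['position']);raise SystemExit
ctrl.grab(20);s=ctrl.get_state();print('gap',s['finger_gap']*85,s['wrist_force'])
for phi in np.linspace(.4,2.285,10)[1:]:
    p,o=arc(phi,0)
    if ctrl.move_l(p,o,feed=.04,until_force=60): print('force stop',phi);break
    s=ctrl.get_state();print(round(phi,2),np.round(s['wrist_force'],1),round(s['t'],2))
ctrl.dwell(.4);s=ctrl.get_state();print('gap',s['finger_gap']*85)
cv2.imwrite('pics/s3.png',ctrl.camera('scene')[150:330,220:410]);cv2.imwrite('pics/t3.png',cv2.resize(ctrl.camera('top')[170:370,210:415],None,fx=3,fy=3))
E
```

```text
gap 17.14118576933323 [ 4.61911522 -2.35562684  4.4593032 ]
0.61 [ 4.2 -0.3  4.9] 12.69
0.82 [5.  2.8 4.7] 13.05
1.03 [2.3 4.3 6.7] 13.41
1.24 [2.4 5.4 6.7] 13.77
1.45 [0.9 5.6 6.8] 14.12
1.66 [0.5 6.5 7.7] 14.48
1.87 [0.1 6.9 8.6] 14.84
2.08 [-2.2  7.1  9.8] 15.2
2.28 [-5.1  5.3 12.9] 15.56
gap 17.03327589016782
```

```bash
python3 - <<'E'
from h import *
import pickle
ctrl.gripper_open();p,o=arc(2.285,0,.25);ctrl.move_l(p,feed=.2)
ctrl.grab(20);ctrl.move_ptp([.46,.09,.33],down(YAW));ctrl.dwell(.2)
c=ctrl.get_calibration('wrist');I=ctrl.camera('wrist');pickle.dump(c,open('w4.pkl','wb'));cv2.imwrite('pics/w4.png',I)
a=cv2.resize(I[60:260,100:350],None,fx=3,fy=3,interpolation=cv2.INTER_CUBIC);cv2.imwrite('pics/w4c.png',a)
cv2.imwrite('pics/w4d.png',I);print(ctrl.get_state()['t'])
E
```

```text
20.3917
```

View pics/w4.png

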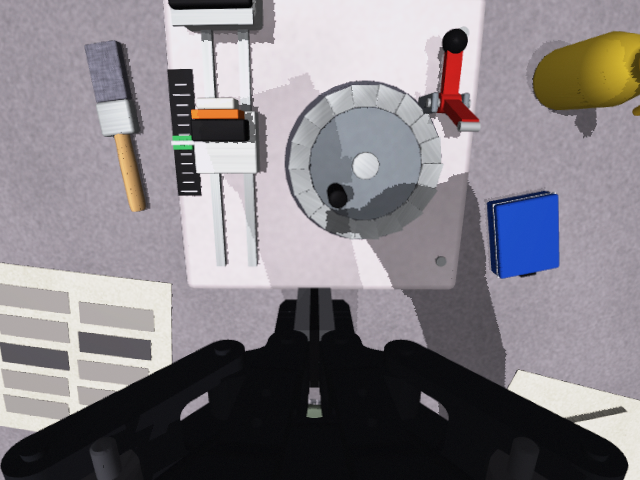

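View pics/w4c.png

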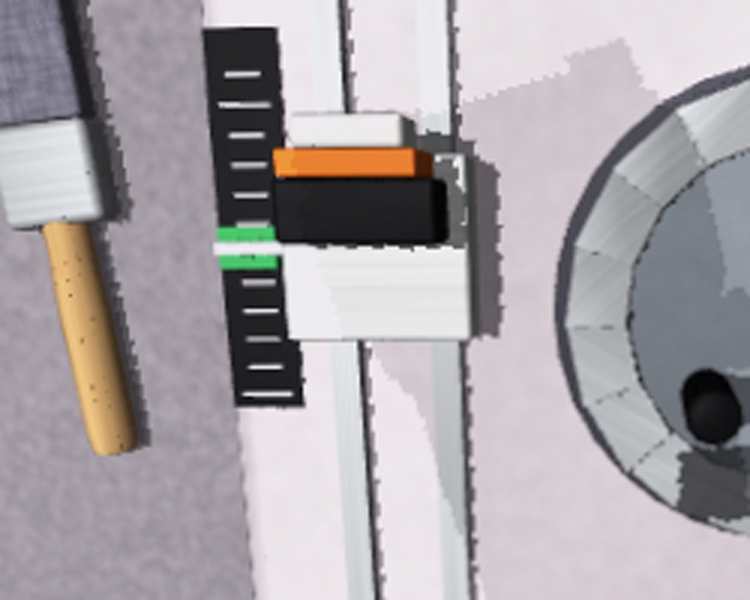

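The pointer stands at the middle of the green plate (crop: pointer row 248, plate 228–270) and the pawl is still up. Now I'll tip it down.

```bash
python3 - <<'E'
from h import *
d=down(YAW)
ctrl.move_ptp(mw(.083,-.072,.25),d)
print(ctrl.move_l(mw(.083,-.072,.132),feed=.12,until_force=10))
print(ctrl.move_l(mw(.014,-.072,.132),feed=.06,until_force=20));s=ctrl.get_state();print(s['wrist_force'],s['position'],mw(.014,-.072,.132))
ctrl.dwell(.3);ctrl.move_l(mw(.014,-.072,.25),feed=.2)
ctrl.move_ptp([.46,.09,.33],d);ctrl.dwell(.3);I=ctrl.camera('wrist');cv2.imwrite('pics/w5.png',I);print(ctrl.get_state()['t'])
E
```

```text
False
False
[ 0.9133888  -0.52987737 -0.56104818] [ 0.53846711 -0.02036976  0.13199613] [np.float64(0.5381733370621692), np.float64(-0.020497224345860404), 0.132]
25.6833
```

View pics/w5.png

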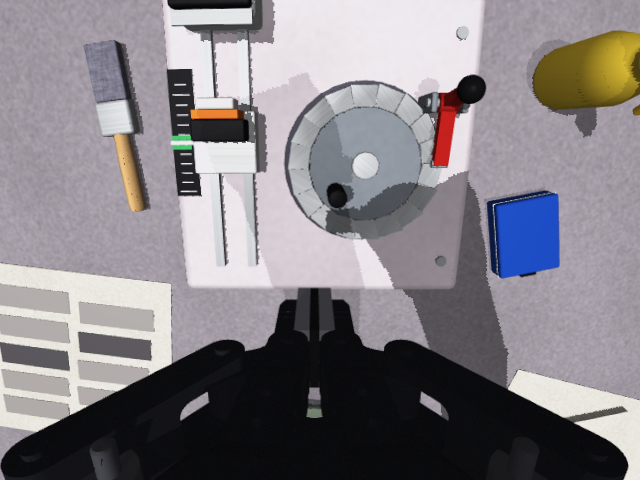

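The pawl is down on the teeth (ball upright at (471,88)), and the pointer is still over the plate at (181,142).

```bash
python3 -c "
from station import ctrl
print(ctrl.job_done())"
```

```text
the job is handed in; nothing more can be done
None
```

The job is handed in at about 26 s on the robot's clock: the final picture shows the pointer over the green plate, the pawl down on the teeth and the bystanders in view unmoved, but no verdict was returned.

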